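# Cover the herb tin for the night

### The job

Put the braai things up for the night, in this order: stand the small herb tin in the middle of the drip tray, set the steel beaker mouth down over it, then the blue mug mouth down over the beaker, and last put the wide flat tin centred on top of the upturned mug so the wind cannot lift it. Do not move the tongs, matchbox or pepper mill.

Things in the scene. Friction and masses are not known exactly. Their poses are not given: they have to be found in the camera images.
- herb_tin_mid (a point): Small round steel herb tin with a darker lid, 30 mm diameter, 34 mm high, about 50 g, standing upright. This point is its centre, 17 mm above its underside; z up.
- beaker_mid (a point): Plain steel beaker without handle standing mouth down (closed end up): straight wall, 47 mm outside and 42 mm inside diameter, 52 mm high, 48 mm deep inside, about 90 g. This point is on its axis half-way up, 26 mm above the rim it stands on; z up. It fits over the herb tin with about 6 mm to spare all round.
- mug_mid (a point): Blue enamel mug standing mouth down (closed end up): straight wall, 68 mm outside and 62 mm inside diameter, 76 mm high, 72 mm deep inside, about 140 g. Its loop handle sticks out to +y of its own frame, to 62 mm from the axis, between 18 and 60 mm above the table; grip the body across its own x. This point is on the mug's axis half-way up, 38 mm above the rim it stands on; z up. It fits over the beaker with about 7 mm to spare all round.
- flat_tin_mid (a point): Wide flat round steel tin with a bright lid, 58 mm diameter, 26 mm high, about 200 g, lying flat. This point is its centre, 13 mm above its underside; z up.
- drip_tray: Silver aluminium drip tray, fixed, open on top, 160 mm (x) by 200 mm (y), 18 mm high, walls 3 mm thick. Origin at the centre of its underside on the table; its inner floor is 3 mm above that. It may be on the left or the right.
- board: Bamboo chopping board, fixed, 160 mm (x) by 200 mm (y), 15 mm thick, on the opposite side from the tray; origin at the centre of its underside. Nothing goes on it.
- tongs: Short steel tongs lying on the board along their own x, 180 mm long, 52 mm wide, 12 mm high; origin in the middle underneath. Leave alone.
- matchbox: Matchbox lying flat, 36 x 54 x 16 mm (own x, y, z), origin at the centre of its underside. Leave alone.
- mill: Small dark wooden pepper mill, 36 mm diameter, 58 mm high, standing; origin at the centre of its underside. Leave alone.
There are look-alikes about, which are no part of the job. Leave any orange look-alike of the part that bears flat_tin_mid alone.

How it is judged:
By the outcome, as a careful person would: the job done as asked, in the order asked, and still so for the second after the job is handed in, with the robot touching nothing.
It also fails if it takes over 120 s, if anything falls off the work surface, if the arm or the gripper's body presses on something with over 40 N, if the wrist force passes 120 N, or if a joint passes its speed limit or range.

### The arm

A 6-joint arm with a two-finger parallel gripper is mounted at the origin on the work surface. World frame = base frame: x ahead of the robot, y to its left, z up, the work surface at z = 0. Lengths are in m, angles in rad, forces in N, time in s.
With the tool pointing down it reaches from about 0.425 to 0.95 m from the base axis. Payload 3.5 kg.
Tool frame: the origin (TCP) lies on the centre line of the jaws, within the pads' length; the fingertips stand 8 mm ahead of it and the grasp point (between the pads) lies 11 mm behind it; z points along the fingers, y is the line along which they close (so a half turn about z gives the same grasp; the last joint's range is limited). The gripper opens to 85 mm and grips with 20 to 120 N. Pads are 22 mm wide; open, the fingers measure 114 mm over their backs; the gripper's body (76 mm by 85 mm) begins 54 mm behind the grasp point. The pads swing forward as they close: fully open they stand 13 mm farther back than shut.
Start: joints at [-1.498, 0.286, 1.577, -0, 1.279, -0.15], TCP at [0.149, -0.658, 0.217] pointing down, gripper open.
Joint ranges: [-2.77, 2.77], [-0.9, 2.22], [0.21, 2.48], [-1.53, 4.67], [0.24, 2.81], [-2.84, 2.84]. Speed limits (rad/s): [2.79, 2.79, 3.14, 3.14, 3.14, 3.14].

### API

Orientations are given as a unit quaternion [x, y, z, w].
In Python, from plant import ctrl gives the robot as it stands. The module is installed in compiled form; this text tells all that it offers.
- The arm moves only by the tool send_rows, never from a script. Its argument "steps" is a list of rows, each a list of 5 numbers: the shift along the tool's x, y, z in m, then the turn about the tool's z in degrees, then the opening, from -1 (shut) to 1 (fully open). A call has 1 to 12 rows; each row is the pose to reach, as a shift and turn from the pose commanded when the call began, along the tool's axes at that moment; what a row does not reach only later rows make up. A row lasts 1/10 s, in which the tool goes at most 50 mm and 8.59 degrees, less where a joint would pass 70% of its speed; a pose out of reach is approached as far as the arm can. A call with a gripper value outside its range is refused whole. The fingers move at their own pace and stop on an object; "squeeze" is the grip in N (left out, the last holds). Time passes only in rows, so rows that repeat a pose let the fingers close. It gives the time, the measured TCP pose, the force, the opening and the grip force at its end, in the units of the state.
- ctrl.get_state(): the state, without advancing time (a new reading comes with each control period).
- ctrl.read_camera(name): name is "side" or "top" or "wrist"; returns the picture (480x640x3 uint8, red, green, blue); there is no depth.
- ctrl.calibration(name): a dict with "intrinsics" (3x3 intrinsics, pixels), "k1" (the pictures are not rectified: a ray, as slopes to the right and down, at radius r is drawn at 1 + k1 r^2 times it, then the intrinsics apply), "extrinsics" (4x4, takes a point from world to camera coordinates); the wrist camera has in their place "tool_from_camera" (4x4, takes a point from camera to tool coordinates, whose origin is the TCP and whose axes are the flange's). Camera axes: x right, y up, looking along -z (the intrinsics and any distortion apply to the point x, -y, -z); pixel columns grow to the right and rows downward; lengths in m; the calibration is good to about 2 mm. A picture is of the moment at which its call begins: read the wrist's pose just before it. calibration takes no time and is no camera call.
- ctrl.sign_off(): hands the job in; it is judged then, once.
The state is a dict: "time": time; "qpos": joint angles; "dq": joint speeds; "joint_efforts": joint torques, N m; "eef_pos": TCP position; "tcp_rot": TCP orientation; "contact_force": force on the tool from outside, world axes, zero at the start; "wrist_torque": the same for the moment, N m; "opening": opening from 0.0 (shut) to 1.0 (fully open); "finger_force": force on a finger pad.
Only numpy, scipy, OpenCV 4.12 (cv2) and the standard library are available. Lean on these libraries where they do the work, as an engineer would, in place of code of your own. Each camera call takes 0.05 s, during which the arm holds its last target. There are 200 camera calls.

## Working session

There is one attempt and no reset: what is moved stays moved. The work goes in short steps, Python scripts to look and compute and a tool call to move; the robot and the scene stay as the last step left them, time stands still between calls to the robot, and variables do not carry over. Pictures are saved under pics/ and viewed, at most 14 in all, crops included, and the job is handed in when it is done.

Besides the shell and the picture viewer there is one more tool, called after ">>>" as name([rows], argument=value, ...), one row to a line, values as JSON. send_rows: Moves the arm, as the interface text tells. Its arguments: {"type":"object","properties":{"steps":{"type":"array","items":{"type":"array","items":{"type":"number"}}},"squeeze":{"type":"number"}},"required":["steps"]}

```bash
ls; mkdir -p pics
cat > h.py <<'E'
import numpy as np, cv2
from plant import ctrl
from scipy.spatial.transform import Rotation as R
def snap(n,f,crop=None,s=1):
    st=ctrl.get_state(); im=ctrl.read_camera(n)[:,:,::-1].copy()
    cv2.imwrite('pics/raw_'+f,im)
    if crop: im=im[crop[1]:crop[3],crop[0]:crop[2]]
    if s!=1: im=cv2.resize(im,None,fx=s,fy=s,interpolation=cv2.INTER_CUBIC)
    cv2.imwrite('pics/'+f,im); return st
def tool(st):
    T=np.eye(4);T[:3,:3]=R.from_quat(st['tcp_rot']).as_matrix();T[:3,3]=st['eef_pos'];return T
def cam(n,st=None):
    c=ctrl.calibration(n)
    E=np.linalg.inv(tool(st)@np.array(c['tool_from_camera'])) if n=='wrist' else np.array(c['extrinsics'])
    return np.array(c['intrinsics']),c['k1'],E
def px2w(n,uv,z,st=None):
    K,k,E=cam(n,st)
    p=cv2.undistortPoints(np.array([[uv]],float),K,np.array([k,0,0,0.]))[0,0]
    C=np.linalg.inv(E); d=C[:3,:3]@[p[0],-p[1],-1]; o=C[:3,3]
    return o+d*(z-o[2])/d[2]
def w2px(n,P,st=None):
    K,k,E=cam(n,st); P=np.atleast_2d(P)
    q=P@E[:3,:3].T+E[:3,3]; q=q*[1,-1,-1]
    return cv2.projectPoints(q,np.zeros(3),np.zeros(3),K,np.array([k,0,0,0.]))[0][:,0]
E
python3 - <<'E'
from h import *
st=snap('top','top.png'); snap('side','side.png')
print(st)
for n in('top','side','wrist'):print(ctrl.calibration(n))
E
```

```text
pics
{'time': 0.0, 'qpos': array([-1.49799454e+00,  2.87207084e-01,  1.57818287e+00, -2.28022491e-05,
        1.27860840e+00, -1.50015750e-01]), 'dq': array([-0.00108984, -0.00058818,  0.0009762 ,  0.00011538,  0.00130882,
        0.00049284]), 'joint_efforts': array([-1.51256780e-03, -4.05988848e+01, -2.92626446e+01, -2.44339353e-04,
        5.88604657e-03,  5.51477839e-06]), 'eef_pos': array([ 0.14912198, -0.6576076 ,  0.21571643]), 'tcp_rot': array([ 9.93799374e-01,  1.11181640e-01,  3.55210139e-05, -1.20237356e-03]), 'contact_force': array([-0.24763996,  0.06962204,  0.43570323]), 'wrist_torque': array([ 0.0204098 , -0.02109056,  0.00935211]), 'finger_force': 0.0, 'opening': 1.0018276448439232}
{'intrinsics': array([[511.81805575,   0.        , 321.68172222],
       [  0.        , 511.81805575, 232.56863166],
       [  0.        ,   0.        ,   1.        ]]), 'k1': 0.039502148727649046, 'extrinsics': array([[ 0.02261356, -0.99964925,  0.01378412, -0.00913103],
       [ 0.99324641,  0.02403387,  0.11350746, -0.56049646],
       [-0.11379893,  0.01112422,  0.99344152, -0.86727842
[... 383 characters left out ...]
3, -0.0851716 ],
       [-0.0654706 ,  0.83680092,  0.54357872, -0.73196972],
       [ 0.        ,  0.        ,  0.        ,  1.        ]])}
{'intrinsics': array([[333.83004781,   0.        , 316.53488204],
       [  0.        , 333.83004781, 239.32267515],
       [  0.        ,   0.        ,   1.        ]]), 'k1': -0.04591528734178255, 'tool_from_camera': array([[-1.33826772e-04,  9.53661763e-01,  3.00880748e-01,
         7.65486270e-02],
       [ 9.99999822e-01, -4.74587984e-05,  5.95207205e-04,
        -2.12452951e-04],
       [ 5.81905791e-04,  3.00880774e-01, -9.53661586e-01,
        -1.57028476e-01],
       [ 0.00000000e+00,  0.00000000e+00,  0.00000000e+00,
         1.00000000e+00]])}
```

View pics/top.png

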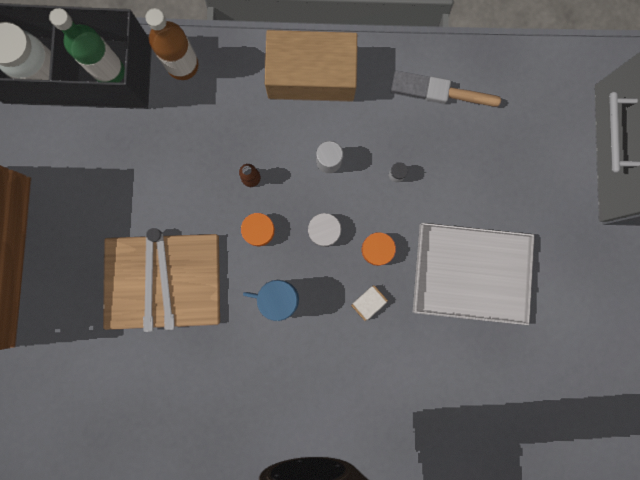

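View pics/side.png

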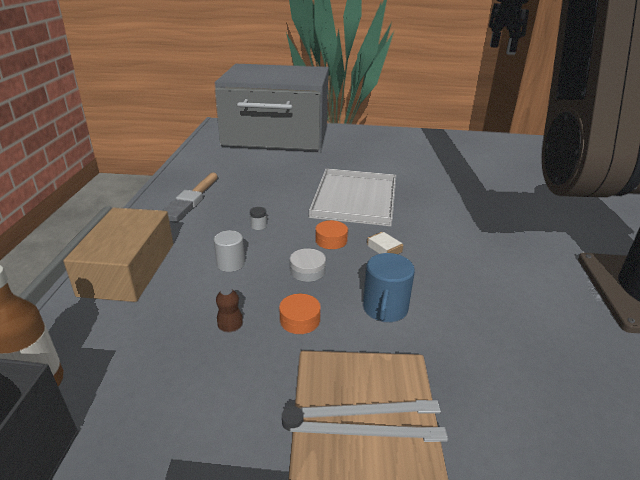

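Top view: herb tin (398,172), beaker (330,157), flat bright tin (324,230), with orange look-alikes at (257,229) and (379,249). The mug is at (277,300) with its handle toward the left. Mill (250,175), matchbox (370,303), tray (475,273), tongs on the board at left.
What could be mistaken:
- **Flat tin:** the two orange tins. I choose the bright grey one.
- **Beaker:** the flat tin seen from above. The side view shows the beaker as the tall one at (230,250).
- **Herb tin:** the mill. I choose the grey one with the dark lid.

Run:
```python
from h import *
im=cv2.imread('pics/raw_top.png')
cv2.imwrite('pics/c1.png',cv2.resize(im[130:335,215:425],None,fx=2.9,fy=2.9,interpolation=cv2.INTER_CUBIC))
for n,uv,z in [('herb',(398,171),.034),('beaker',(330,154),.052),('flat',(324,229),.026),('mug',(278,300),.076),('or1',(379,248),.026),('or2',(257,229),.026),('mill',(248,170),.058),('match',(370,302),.016)]:
    print(n,px2w('top',uv,z).round(4))
t=[px2w('top',uv,.018) for uv in [(420,224),(534,233),(530,324),(414,314)]]
print(np.round(t,4),np.mean(t,0).round(4), np.linalg.norm(t[0]-t[1]),np.linalg.norm(t[1]-t[2]))
```

```text
herb [ 0.6738 -0.1292  0.034 ]
beaker [ 0.6967 -0.0072  0.052 ]
flat [ 0.5677 -0.      0.026 ]
mug [0.4424 0.0737 0.076 ]
or1 [ 0.5363 -0.0978  0.026 ]
or2 [0.5648 0.1183 0.026 ]
mill [0.663  0.1337 0.058 ]
match [ 0.4414 -0.0841  0.016 ]
[[ 0.5818 -0.1718  0.018 ]
 [ 0.5705 -0.3746  0.018 ]
 [ 0.4104 -0.3633  0.018 ]
 [ 0.4224 -0.1612  0.018 ]] [ 0.4963 -0.2677  0.018 ] 0.2031275338236498 0.16055572127288764
```

View pics/c1.png

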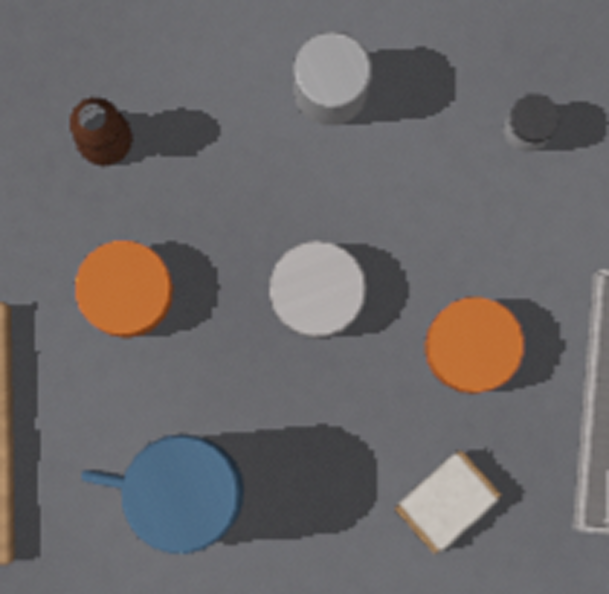

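The crop confirms the choice: herb lid centre at about (535,117), beaker (331,70), bright flat tin (317,288), and the mug handle pointing left and slightly up. Sizes and reach agree, and the tray measures 203x161 mm.

```bash
cat >> h.py <<'E'
def go(x,y,z,yaw=None,st=None):
    st=st or ctrl.get_state(); T=tool(st)
    d=T[:3,:3].T@(np.array([x,y,z])-T[:3,3]); y0=np.degrees(np.arctan2(T[1,0],T[0,0]))
    t=0 if yaw is None else -((yaw-y0+180)%360-180)
    print('move',d.round(4),'turn',round(t,2),'yaw',round(y0,2))
E
python3 -c "
from h import *
go(.674,-.129,.2,90)"
```

```text
move [ 0.6287 -0.3996  0.0169] turn -77.23 yaw 12.77
```

>>> send_rows([
  [0.05,-0.032,0,-8,1],
  [0.1,-0.064,0,-16,1],
  [0.14,-0.09,0,-24,1],
  [0.18,-0.115,0,-32,1],
  [0.22,-0.14,0,-40,1],
  [0.26,-0.165,0,-48,1],
  [0.3,-0.19,0,-56,1],
  [0.34,-0.215,0,-64,1],
  [0.38,-0.24,0,-72,1],
  [0.42,-0.266,0.005,-77.2,1],
  [0.46,-0.29,0.01,-77.2,1],
  [0.5,-0.317,0.017,-77.2,1],
])

```text
time: 1.3
eef_pos: [0.5679, -0.2371, 0.1999]
tcp_rot: [0.707, 0.707, -0.0, 0.0]
contact_force: [-0.5, -0.1, 0.6]
opening: 0.999
finger_force: 0.0
```

```bash
python3 -c "
from h import *
go(.674,-.129,.16,90)"
```

```text
move [0.1082 0.106  0.0399] turn -0.03 yaw 89.97
```

Now tool x = world +y, tool y = world +x, tool z = down.

>>> send_rows([
  [0.03,0.03,0.01,0,1],
  [0.06,0.06,0.02,0,1],
  [0.09,0.09,0.03,0,1],
  [0.108,0.106,0.04,0,1],
  [0.108,0.106,0.04,0,1],
])

```text
time: 1.8
eef_pos: [0.673, -0.1273, 0.157]
tcp_rot: [0.706, 0.708, -0.001, -0.002]
contact_force: [-0.4, -0.1, 0.1]
opening: 0.998
finger_force: 0.0
```

Run:
```python
from h import *
st=snap('wrist','w1.png'); print(st['eef_pos'])
print(w2px('wrist',[[.674,-.129,.034],[.674,-.129,0],[.697,-.007,.052]],st))
```

```text
[ 0.67296709 -0.12732336  0.15697473]
[[318.84733783 229.29817279]
 [318.7505982  219.82505312]
 [351.76327946  72.88958413]]
```

View pics/w1.png

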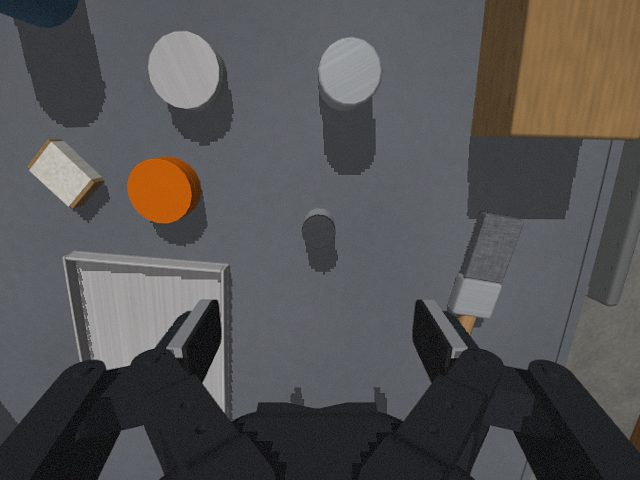

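The wrist view shows the herb lid centre at about (319,233), beaker top at (350,69), flat tin at (184,68), and tray corners at (66,255) and (229,264).

Run:
```python
from h import *
st=ctrl.get_state()
im=cv2.imread('pics/raw_w1.png')
cv2.imwrite('pics/c2.png',cv2.resize(im[190:290,270:370],None,fx=5,fy=5,interpolation=cv2.INTER_CUBIC))
for n,uv,z in [('herb',(319,233),.034),('beak',(350,69),.052),('flat',(184,68),.026),('tray',(66,256),.018),('tray',(229,264),.018)]: print(n,px2w('wrist',uv,z,st).round(4))
go(.674,-.130,.012,90)
```

```text
herb [ 0.6737 -0.1345  0.034 ]
beak [ 0.6955 -0.0061  0.052 ]
flat [ 5.657e-01 -1.000e-04  2.600e-02]
tray [ 0.4267 -0.1632  0.018 ]
tray [ 0.5876 -0.1704  0.018 ]
move [-0.0011  0.0021  0.146 ] turn 0.12 yaw 90.12
```

View pics/c2.png

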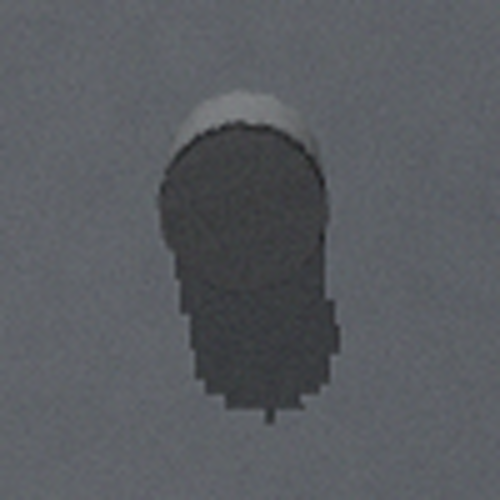

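Lid centre is at (243,207) in the crop, which is pixel (318.6,231.4), so about (0.674,-0.132). Descend and grip.

>>> send_rows([
  [-0.003,0.001,0.04,0,1],
  [-0.003,0.001,0.08,0,1],
  [-0.003,0.001,0.11,0,1],
  [-0.003,0.001,0.13,0,1],
  [-0.003,0.001,0.146,0,1],
  [-0.003,0.001,0.146,0,1],
])

```text
time: 2.45
eef_pos: [0.6716, -0.1341, 0.0116]
tcp_rot: [0.708, 0.706, -0.001, -0.002]
contact_force: [0.2, 0.4, -0.1]
opening: 1.0
finger_force: 0.0
```

>>> send_rows([
  [0,0,0,0,-1],
  [0,0,0,0,-1],
  [0,0,0,0,-1],
  [0,0,0,0,-1],
  [0,0,0,0,-1],
  [0,0,0,0,-1],
  [0,0,0,0,-1],
  [0,0,0,0,-1],
], squeeze=30)

```text
time: 3.25
eef_pos: [0.6747, -0.134, 0.0157]
tcp_rot: [0.707, 0.707, 0.0, 0.001]
contact_force: [-0.7, -0.7, 5.4]
opening: 0.324
finger_force: 29.5
```

>>> send_rows([
  [0,0,-0.03,0,-1],
  [0,0,-0.07,0,-1],
  [0,0,-0.1,0,-1],
  [-0.025,-0.03,-0.1,0,-1],
  [-0.05,-0.06,-0.1,0,-1],
  [-0.075,-0.095,-0.1,0,-1],
  [-0.1,-0.13,-0.1,0,-1],
  [-0.12,-0.16,-0.1,0,-1],
  [-0.135,-0.1755,-0.1,0,-1],
  [-0.135,-0.1755,-0.1,0,-1],
  [-0.135,-0.1755,-0.1,0,-1],
])

```text
time: 4.35
eef_pos: [0.4981, -0.2686, 0.1138]
tcp_rot: [0.708, 0.706, 0.0, -0.0]
contact_force: [0.2, -0.6, -0.9]
opening: 0.323
finger_force: 29.7
```

Run:
```python
from h import *
st=snap('wrist','w2.png'); print(st['eef_pos'],st['opening'],st['finger_force'],st['contact_force'])
```

```text
[ 0.49806473 -0.2685808   0.11379773] 0.3231236347337268 29.680059850215912 [ 0.24733657 -0.58847381 -0.94128608]
```

View pics/w2.png

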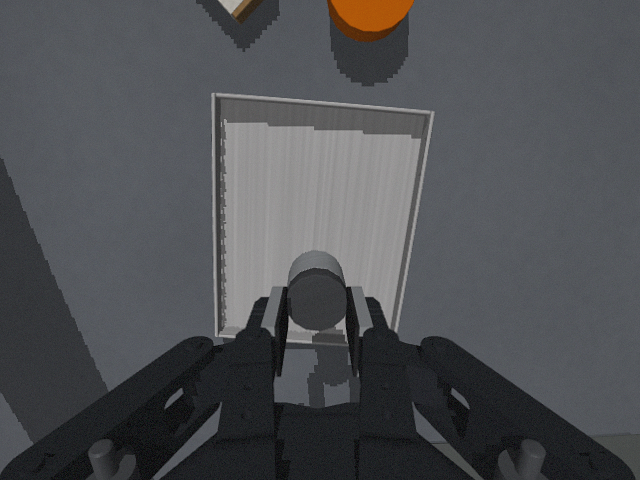

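The herb tin is held with its lid at about (317,302). Tray corners are at (213,95), (433,112) and (216,337).

Run:
```python
from h import *
st=ctrl.get_state()
P=[px2w('wrist',u,.018,st) for u in [(213,95),(433,112),(216,337),(397,337)]]
print(np.round(P,4),(P[1]+P[2])/2, np.linalg.norm(P[0]-P[1]),np.linalg.norm(P[0]-P[2]))
print(px2w('wrist',(317,302),.134,st))
```

```text
[[ 0.4249 -0.1636  0.018 ]
 [ 0.5817 -0.175   0.018 ]
 [ 0.4092 -0.361   0.018 ]
 [ 0.5689 -0.3611  0.018 ]] [ 0.49547454 -0.26804012  0.018     ] 0.15721395912829286 0.1980532286873067
[ 0.49824366 -0.26430807  0.134     ]
```

>>> send_rows([
  [-0.002,-0.002,0.04,0,-1],
  [-0.002,-0.002,0.07,0,-1],
  [-0.002,-0.002,0.085,0,-1],
  [-0.002,-0.002,0.091,0,-1],
  [-0.002,-0.002,0.0945,0,-1],
  [-0.002,-0.002,0.0965,0,-1],
  [-0.002,-0.002,0.0965,0,-1],
  [-0.002,-0.002,0.0965,0,-1],
])

```text
time: 5.2
eef_pos: [0.4971, -0.2712, 0.0188]
tcp_rot: [0.707, 0.707, 0.0, 0.001]
contact_force: [0.1, 0.4, 1.0]
opening: 0.321
finger_force: 29.8
```

>>> send_rows([
  [0,0,0,0,-0.2],
  [0,0,0,0,0.2],
  [0,0,0,0,0.6],
  [0,0,0,0,1],
  [0,0,0,0,1],
  [0,0,0,0,1],
  [0,0,0,0,1],
  [0,0,-0.03,0,1],
  [0,0,-0.07,0,1],
  [0,0,-0.1,0,1],
  [0,0,-0.14,0,1],
  [0,0,-0.14,0,1],
])

```text
time: 6.4
eef_pos: [0.4996, -0.2731, 0.1648]
tcp_rot: [0.707, 0.707, 0.001, 0.006]
contact_force: [0.9, -1.2, 0.4]
opening: 0.994
finger_force: 0.0
```

Run:
```python
from h import *
st=snap('wrist','w3.png'); print(st['eef_pos'])
im=cv2.imread('pics/raw_w3.png')
a=cv2.resize(im[100:400,200:450],None,fx=1.6,fy=1.6)
t=ctrl.read_camera('top')[:,:,::-1][200:340,400:550]
b=cv2.resize(t,(400,480)); b=cv2.resize(t,None,fx=480/140,fy=480/140)[:,:400]
cv2.imwrite('pics/c3.png',np.hstack([a,b]))
```

```text
[ 0.49958196 -0.27314047  0.16483165]
```

View pics/c3.png

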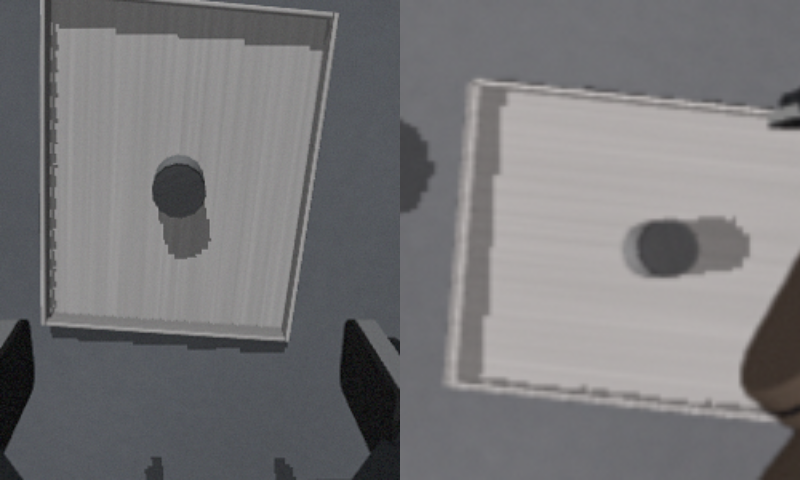

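The herb tin stands upright. Its lid is at (179,190) in the left crop (wrist) and (667,248) in the right crop (top).

Run:
```python
from h import *
st=ctrl.get_state()
print('lid wrist',px2w('wrist',(311.9,218.8),.037,st),'top',px2w('top',(477.9,272.3),.037))
P=[px2w('wrist',u,.018,st) for u in [(226.3,100),(410,108.8),(227.5,301.9),(379.4,312.5)]]
print(np.mean(P,0))
```

```text
lid wrist [ 0.49258106 -0.26347689  0.037     ] top [ 0.49726996 -0.26809385  0.037     ]
[ 0.49107254 -0.26450875  0.018     ]
```

>>> send_rows([
  [0.035,0.027,0,0,1],
  [0.07,0.053,0,0,1],
  [0.105,0.08,0,0,1],
  [0.14,0.107,0,0,1],
  [0.175,0.133,0,0,1],
  [0.21,0.16,0,0,1],
  [0.24,0.183,0,0,1],
  [0.255,0.195,0,0,1],
  [0.263,0.2,0,0,1],
  [0.263,0.2,0,0,1],
  [0.263,0.2,0,0,1],
])

```text
time: 7.6
eef_pos: [0.6954, -0.0084, 0.1563]
tcp_rot: [0.707, 0.707, -0.001, -0.001]
contact_force: [0.5, -0.4, -0.1]
opening: 0.998
finger_force: 0.0
```

Run:
```python
from h import *
st=snap('wrist','w4.png',(200,150,440,350),3); print(st['eef_pos'],st['tcp_rot'])
print((w2px('wrist',[[.696,-.007,.052]],st)-[200,150])*3)
```

```text
[ 0.69541286 -0.00839447  0.15628897] [ 0.70747593  0.70673636 -0.00089965 -0.00084639]
[[354.49926061 244.70959321]]
```

View pics/w4.png

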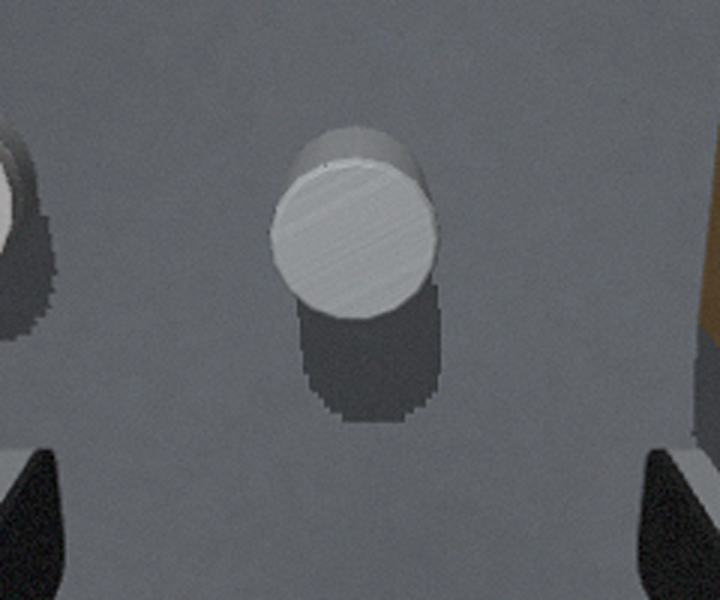

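Beaker top centre is at (354,239) in the crop, 1.5 mm from the prediction.

>>> send_rows([
  [0.001,0,0.04,0,1],
  [0.001,0,0.08,0,1],
  [0.001,0,0.11,0,1],
  [0.001,0,0.125,0,1],
  [0.001,0,0.1355,0,1],
  [0.001,0,0.1355,0,1],
])

```text
time: 8.25
eef_pos: [0.6959, -0.0073, 0.0214]
tcp_rot: [0.708, 0.707, -0.0, -0.001]
contact_force: [0.1, 0.0, -0.1]
opening: 0.997
finger_force: 0.0
```

>>> send_rows([
  [0,0,0,0,-1],
  [0,0,0,0,-1],
  [0,0,0,0,-1],
  [0,0,0,0,-1],
  [0,0,0,0,-1],
  [0,0,0,0,-1],
  [0,0,0,0,-1],
  [0,0,0,0,-1],
  [0,0,-0.03,0,-1],
  [0,0,-0.07,0,-1],
  [0,0,-0.1,0,-1],
  [0,0,-0.1,0,-1],
], squeeze=30)

```text
time: 9.45
eef_pos: [0.7002, -0.0071, 0.129]
tcp_rot: [0.707, 0.707, 0.003, 0.005]
contact_force: [0.8, 0.3, 0.0]
opening: 0.527
finger_force: 31.1
```

>>> send_rows([
  [-0.03,-0.023,0,0,-1],
  [-0.065,-0.05,0,0,-1],
  [-0.1,-0.077,0,0,-1],
  [-0.135,-0.103,0,0,-1],
  [-0.17,-0.13,0,0,-1],
  [-0.2,-0.155,0,0,-1],
  [-0.23,-0.177,0,0,-1],
  [-0.25,-0.192,0,0,-1],
  [-0.261,-0.2,0,0,-1],
  [-0.261,-0.2,0.03,0,-1],
  [-0.261,-0.2,0.05,0,-1],
  [-0.261,-0.2,0.05,0,-1],
])

```text
time: 10.65
eef_pos: [0.4937, -0.2652, 0.0678]
tcp_rot: [0.707, 0.707, -0.0, -0.004]
contact_force: [-0.5, 0.4, -1.0]
opening: 0.526
finger_force: 31.1
```

Run:
```python
from h import *
st=snap('side','s5.png'); print(st['eef_pos'],st['opening'],st['contact_force'])
im=cv2.imread('pics/raw_s5.png')
ctrl_w=snap('wrist','w5.png')
w=cv2.imread('pics/raw_w5.png')
a=cv2.resize(im[110:240,280:430],None,fx=2.6,fy=2.6)
b=cv2.resize(w[100:438,160:480],(400,338))
b=cv2.resize(w[100:438,160:480],None,fx=1,fy=1)
cv2.imwrite('pics/c5.png',np.hstack([a,b[:338]]))
# beaker-base prediction & tin in side view
print(w2px('side',[[.496,-.268,.037],[.496,-.268,.048],[.496,-.268,.100]]))
```

```text
[ 0.49374526 -0.26519339  0.06779124] 0.5258052325115129 [-0.51082039  0.38883319 -1.00074621]
[[355.83483972 182.65569205]
 [356.16186343 177.80293587]
 [357.7550627  154.0655846 ]]
```

View pics/c5.png

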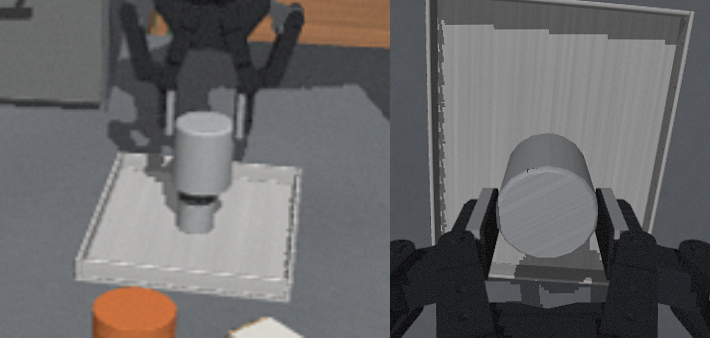

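Side crop: the beaker hangs just above the herb tin (beaker axis about 203, tin about 196), so it may sit a few mm to -x. I'll check that in a closer crop.

Run:
```python
from h import *
st=snap('side','s6.png',(335,145,385,205),10); print(st['eef_pos'])
f=lambda P:((w2px('side',P)-[335,145])*10).round(1).tolist()
x,y=.496,-.268
print('tin',f([[x+.015,y,.02],[x-.015,y,.02]]),'beak',f([[x+.0235,y,.06],[x-.0235,y,.06]]))
```

```text
[ 0.49616291 -0.26690204  0.07151419]
tin [[131.5, 446.1], [275.3, 454.8]] beak [[100.3, 267.7], [330.5, 281.2]]
```

View pics/s6.png

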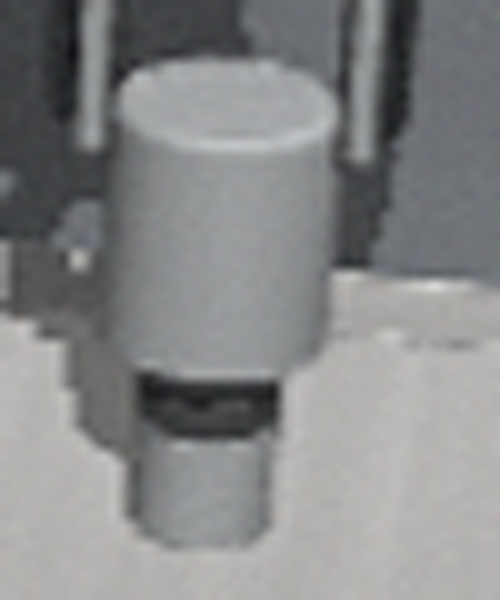

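Run:
```python
from h import *
f=lambda P:((w2px('side',P)-[335,145])*10).round(1).tolist()
x,y=.496,-.268
print('tin front lid, front base',f([[x,y+.015,.037],[x,y+.015,.003],[x,y+.018,.003]]))
print('beak top front/back, bottom front',f([[x,y+.0235,.102],[x,y-.0235,.102],[x,y+.0235,.05],[x,y+.0265,.05]]))
```

```text
tin front lid, front base [[206.4, 408.3], [196.4, 556.1], [196.0, 562.8]]
beak top front/back, bottom front [[225.4, 126.8], [230.8, 37.6], [209.2, 368.4], [208.8, 374.9]]
```

Run:
```python
from h import *
st=dict(eef_pos=np.array([.496,-.2674,.072]),tcp_rot=np.array([.70711,.70711,0,0]))
for z in(.096,.102):print('beaker',px2w('wrist',(317,312),z,st))
st['eef_pos']=np.array([.496,-.2704,.1575]); print('tin',px2w('wrist',(311.9,218.8),.037,st))
P=[px2w('wrist',u,.018,st) for u in [(226.3,100),(410,108.8),(227.5,301.9),(379.4,312.5)]];print('tray in same',np.mean(P,0))
st['eef_pos']=np.array([.496,-.2674,.072])
P=[px2w('wrist',u,.018,st) for u in [(160+390-390+40,100),(693-390+160,112)]];print('tray top corners',P)
```

```text
beaker [ 0.49569151 -0.26644767  0.096     ]
beaker [ 0.49568103 -0.26301094  0.102     ]
tin [ 0.49155568 -0.26232606  0.037     ]
tray in same [ 0.48997351 -0.26329501  0.018     ]
tray top corners [array([ 0.42640648, -0.17012418,  0.018     ]), array([ 0.58344085, -0.17664527,  0.018     ])]
```

>>> send_rows([
  [-0.0015,0.001,0,0,-1],
  [-0.0015,0.001,0.004,0,-1],
  [-0.0015,0.001,0.008,0,-1],
  [-0.0015,0.001,0.012,0,-1],
  [-0.0015,0.001,0.016,0,-1],
  [-0.0015,0.001,0.018,0,-1],
  [-0.0015,0.001,0.018,0,-1],
])

```text
time: 11.5
eef_pos: [0.4969, -0.2688, 0.0535]
tcp_rot: [0.707, 0.707, -0.0, -0.001]
contact_force: [-1.3, 0.8, -0.1]
opening: 0.525
finger_force: 31.1
```

>>> send_rows([
  [0,0,0.004,0,-1],
  [0,0,0.008,0,-1],
  [0,0,0.012,0,-1],
  [0,0,0.012,0,-1],
])

```text
time: 11.9
eef_pos: [0.4967, -0.2687, 0.0412]
tcp_rot: [0.707, 0.707, -0.0, -0.001]
contact_force: [0.4, -0.5, -0.8]
opening: 0.52
finger_force: 31.1
```

>>> send_rows([
  [0,0,0.004,0,-1],
  [0,0,0.008,0,-1],
  [0,0,0.012,0,-1],
  [0,0,0.015,0,-1],
  [0,0,0.0165,0,-1],
  [0,0,0.0165,0,-1],
  [0,0,0.0165,0,-1],
])

```text
time: 12.6
eef_pos: [0.4972, -0.2692, 0.0276]
tcp_rot: [0.707, 0.707, -0.0, -0.001]
contact_force: [-5.3, 2.0, 11.0]
opening: 0.526
finger_force: 32.2
```

>>> send_rows([
  [0,0,0,0,-0.2],
  [0,0,0,0,0.2],
  [0,0,0,0,0.6],
  [0,0,0,0,1],
  [0,0,0,0,1],
  [0,0,0,0,1],
  [0,0,0,0,1],
  [0,0,-0.03,0,1],
  [0,0,-0.07,0,1],
  [0,0,-0.1,0,1],
  [0,0,-0.14,0,1],
  [0,0,-0.14,0,1],
])

```text
time: 13.8
eef_pos: [0.5005, -0.2716, 0.1729]
tcp_rot: [0.707, 0.707, 0.001, 0.006]
contact_force: [0.5, 0.5, 1.0]
opening: 0.998
finger_force: 0.0
```

Run:
```python
from h import *
st=snap('wrist','w7.png'); print(st['eef_pos'],st['tcp_rot'])
im=cv2.imread('pics/raw_w7.png')
a=cv2.resize(im[100:400,200:450],None,fx=1.6,fy=1.6)
t=ctrl.read_camera('side')[:,:,::-1][140:220,300:410]
b=cv2.resize(t,None,fx=3.6,fy=6); b=cv2.resize(t,None,fx=3.6,fy=3.6); b=cv2.copyMakeBorder(b,0,480-b.shape[0],0,0,cv2.BORDER_CONSTANT)
cv2.imwrite('pics/c7.png',np.hstack([a,b]))
x,y=.497,-.268
print((w2px('side',[[x,y+.0235,.055],[x,y-.0235,.055],[x,y+.0235,.003]])-[300,140])*3.6+[400,0])
```

```text
[ 0.50053302 -0.27164511  0.17286862] [0.70727551 0.70690823 0.0007397  0.00644722]
[[600.05888547 142.37876503]
 [602.25334062 107.86273475]
 [594.52507316 224.96525737]]
```

View pics/c7.png

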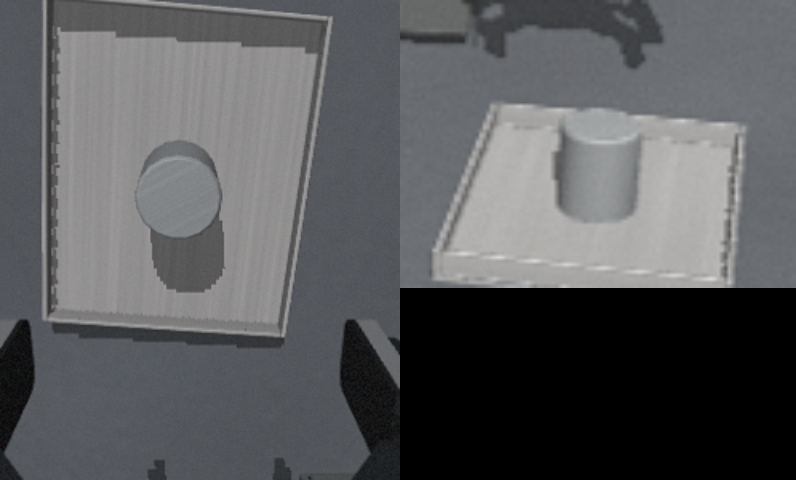

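The beaker stands flat in the tray over the tin: top at (178,197) in the left crop, upright in the side crop. On to the mug.

>>> send_rows([
  [0.04,-0.006,0,0,1],
  [0.08,-0.013,0,0,1],
  [0.12,-0.019,0,0,1],
  [0.16,-0.025,0,0,1],
  [0.2,-0.032,0,0,1],
  [0.24,-0.038,0,0,1],
  [0.28,-0.045,0,0,1],
  [0.31,-0.05,0,0,1],
  [0.33,-0.053,0,0,1],
  [0.3425,-0.0545,0,0,1],
  [0.3425,-0.0545,0,0,1],
  [0.3425,-0.0545,0,0,1],
])

```text
time: 15.1
eef_pos: [0.4427, 0.073, 0.1649]
tcp_rot: [0.707, 0.707, -0.001, -0.0]
contact_force: [0.3, 0.4, 0.7]
opening: 1.0
finger_force: 0.0
```

Run:
```python
from h import *
st=snap('wrist','w8.png',(180,50,480,350),2); print(st['eef_pos'],st['tcp_rot'])
print((w2px('wrist',[[.4424,.0737,.076]],st)-[180,50])*2)
t=ctrl.read_camera('top')[:,:,::-1]; cv2.imwrite('pics/raw_t8.png',t)
```

```text
[0.44274359 0.07302856 0.16490426] [ 7.07249425e-01  7.06963782e-01 -6.01413923e-04 -3.15878952e-04]
[[273.74733391 375.97854437]]
```

View pics/w8.png

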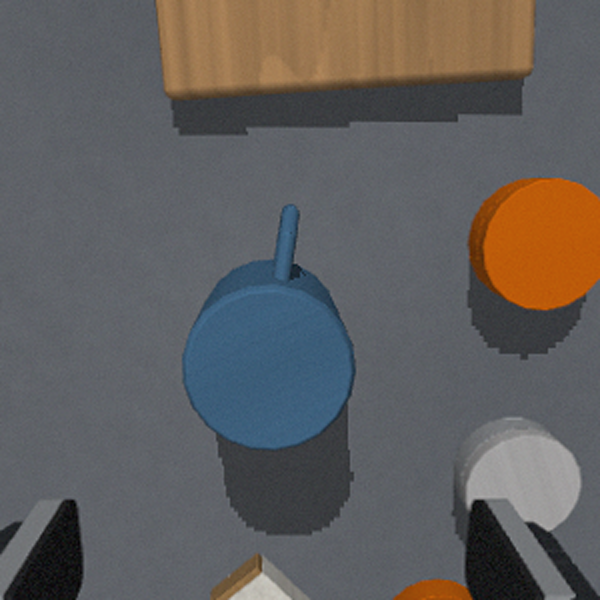

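Mug top centre is at (269,367) in the crop, with the handle tip at (291,208).

Run:
```python
from h import *
st=ctrl.get_state(); print(st['eef_pos'])
f=lambda u,z:px2w('wrist',(180+u[0]/2,50+u[1]/2),z,st)
c=f((269,367),.076); 
for z in(.04,.055):
    h=f((291,210),z); print(c,h,np.linalg.norm(h[:2]-c[:2]),np.degrees(np.arctan2(-(h-c)[0],(h-c)[1])))
```

```text
[0.44307248 0.072573   0.16529056]
[0.4409705  0.07675859 0.076     ] [0.45001818 0.1335039  0.04      ] 0.057462084528147266 -9.059187271130527
[0.4409705  0.07675859 0.076     ] [0.44963298 0.1343678  0.055     ] 0.05825684549906211 -8.551284887903906
```

>>> send_rows([
  [0.0015,-0.001,0,5,1],
  [0.0015,-0.001,0.02,9,1],
  [0.0015,-0.001,0.05,9,1],
  [0.0015,-0.001,0.075,9,1],
  [0.0015,-0.001,0.095,9,1],
  [0.0015,-0.001,0.115,9,1],
  [0.0015,-0.001,0.13,9,1],
  [0.0015,-0.001,0.1355,9,1],
  [0.0015,-0.001,0.1355,9,1],
])

```text
time: 16.1
eef_pos: [0.4415, 0.0743, 0.0294]
tcp_rot: [0.761, 0.649, -0.001, -0.001]
contact_force: [-0.1, -0.4, 0.3]
opening: 1.002
finger_force: 0.0
```

>>> send_rows([
  [0,0,0,0,-1],
  [0,0,0,0,-1],
  [0,0,0,0,-1],
  [0,0,0,0,-1],
  [0,0,0,0,-1],
  [0,0,0,0,-1],
  [0,0,-0.02,0,-1],
  [0,0,-0.05,0,-1],
  [0,0,-0.08,0,-1],
  [0,0,-0.11,0,-1],
  [0,0,-0.11,0,-1],
  [0,0,-0.11,0,-1],
], squeeze=35)

```text
time: 17.3
eef_pos: [0.4417, 0.075, 0.1397]
tcp_rot: [0.761, 0.649, 0.0, 0.0]
contact_force: [-1.0, -0.1, -1.7]
opening: 0.769
finger_force: 40.2
```

Run:
```python
from h import *
st=ctrl.get_state()
go(.497,-.269,.14,None,st)
t=cv2.imread('pics/raw_t8.png')
cv2.imwrite('pics/c8.png',cv2.resize(t[215:335,405:545],None,fx=4,fy=4,interpolation=cv2.INTER_CUBIC))
print((w2px('top',[[.497,-.269,.055]])-[405,215])*4)
```

```text
move [-3.311e-01  1.087e-01 -3.000e-04] turn 0 yaw 80.97
[[307.2465314  228.35935165]]
```

View pics/c8.png

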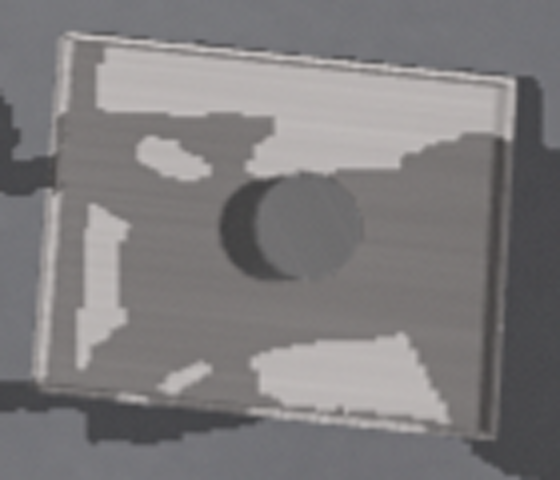

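>>> send_rows([
  [-0.03,0.01,0,0,-1],
  [-0.065,0.0215,0,0,-1],
  [-0.1,0.033,0,0,-1],
  [-0.14,0.046,0,0,-1],
  [-0.18,0.059,0,0,-1],
  [-0.22,0.072,0,0,-1],
  [-0.26,0.086,0,0,-1],
  [-0.29,0.096,0,0,-1],
  [-0.315,0.104,0,0,-1],
  [-0.3315,0.109,0,0,-1],
  [-0.3315,0.109,0.03,0,-1],
  [-0.3315,0.109,0.045,0,-1],
])

```text
time: 18.5
eef_pos: [0.4956, -0.2683, 0.0913]
tcp_rot: [0.761, 0.649, -0.0, -0.003]
contact_force: [-1.2, 0.5, -1.6]
opening: 0.77
finger_force: 40.1
```

>>> send_rows([
  [0,0,0,0,-1],
  [0,0,0,0,-1],
  [0,0,0,0,-1],
])

```text
time: 18.8
eef_pos: [0.4982, -0.2694, 0.0961]
tcp_rot: [0.76, 0.65, 0.0, 0.001]
contact_force: [0.7, -1.0, -0.6]
opening: 0.767
finger_force: 40.0
```

Run:
```python
from h import *
st=snap('side','s9.png',(315,125,395,205),7); print(st['eef_pos'],st['contact_force'])
f=lambda P:((w2px('side',P)-[315,125])*7).round(1).tolist()
x,y=.4975,-.2695
print('beak L/R/front',f([[x+.0235,y,.02],[x-.0235,y,.02],[x,y+.0235,.003]]))
print('mug L/R/bottomfront',f([[x+.034,y,.09],[x-.034,y,.09],[x,y+.034,.065],[x,y+.034,.141]]))
```

```text
[ 0.49819841 -0.26942723  0.09610432] [ 0.74238354 -0.98441385 -0.56094684]
beak L/R/front [[198.8, 448.0], [356.3, 457.6], [271.7, 539.9]]
mug L/R/bottomfront [[173.9, 227.2], [410.6, 240.6], [283.5, 363.1], [300.5, 106.7]]
```

View pics/s9.png

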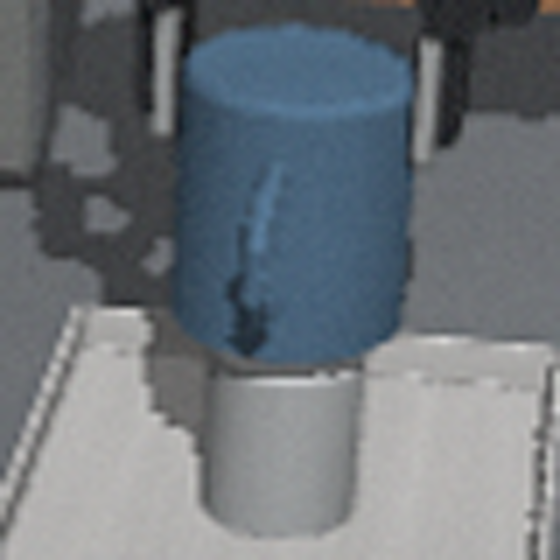

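The beaker and mug axes line up in the side crop (280 and 295, each 3 px from its prediction). Descend, checking forces.

>>> send_rows([
  [-0.001,0,0.005,0,-1],
  [-0.001,0,0.01,0,-1],
  [-0.001,0,0.015,0,-1],
  [-0.001,0,0.02,0,-1],
  [-0.001,0,0.02,0,-1],
])

```text
time: 19.35
eef_pos: [0.4967, -0.27, 0.0738]
tcp_rot: [0.761, 0.649, -0.0, -0.001]
contact_force: [-0.5, 0.6, -1.1]
opening: 0.768
finger_force: 40.1
```

>>> send_rows([
  [0,0,0.006,0,-1],
  [0,0,0.014,0,-1],
  [0,0,0.022,0,-1],
  [0,0,0.03,0,-1],
  [0,0,0.036,0,-1],
  [0,0,0.039,0,-1],
  [0,0,0.0415,0,-1],
  [0,0,0.0415,0,-1],
  [0,0,0.0415,0,-1],
])

```text
time: 20.25
eef_pos: [0.4976, -0.2707, 0.0343]
tcp_rot: [0.761, 0.649, -0.0, 0.0]
contact_force: [-2.3, 0.2, 2.9]
opening: 0.772
finger_force: 40.6
```

>>> send_rows([
  [0,0,0,0,0.7],
  [0,0,0,0,0.85],
  [0,0,0,0,1],
  [0,0,0,0,1],
  [0,0,0,0,1],
  [0,0,0,0,1],
  [0,0,-0.02,0,1],
  [0,0,-0.05,0,1],
  [0,0,-0.09,0,1],
  [0,0,-0.13,0,1],
  [0,0,-0.16,0,1],
  [0,0,-0.16,0,1],
])

```text
time: 21.45
eef_pos: [0.5, -0.2726, 0.2]
tcp_rot: [0.761, 0.649, 0.001, 0.006]
contact_force: [0.2, 0.0, 0.7]
opening: 1.003
finger_force: 0.0
```

Run:
```python
from h import *
st=ctrl.get_state()
go(.567,-.0005,.17,90,st)
```

```text
move [0.2794 0.0231 0.0287] turn -9.03 yaw 80.97
```

>>> send_rows([
  [0.04,0.004,0,-4,1],
  [0.08,0.008,0,-9,1],
  [0.12,0.012,0,-9,1],
  [0.16,0.016,0.005,-9,1],
  [0.2,0.02,0.01,-9,1],
  [0.24,0.023,0.02,-9,1],
  [0.265,0.025,0.03,-9,1],
  [0.2775,0.0265,0.0335,-9,1],
  [0.2775,0.0265,0.0335,-9,1],
  [0.2775,0.0265,0.0335,-9,1],
])

```text
time: 22.45
eef_pos: [0.5671, -0.0014, 0.16]
tcp_rot: [0.707, 0.707, -0.0, 0.0]
contact_force: [-0.6, -1.0, 0.4]
opening: 1.0
finger_force: 0.0
```

Run:
```python
from h import *
st=snap('wrist','w10.png'); print(st['eef_pos'],st['tcp_rot'])
im=cv2.imread('pics/raw_w10.png')
a=cv2.resize(im[150:350,230:400],None,fx=2.4,fy=2.4)
t=ctrl.read_camera('top')[:,:,::-1]; cv2.imwrite('pics/raw_t10.png',t)
b=cv2.resize(t[210:330,410:540],None,fx=3,fy=3); b=cv2.copyMakeBorder(b,0,a.shape[0]-b.shape[0],0,0,cv2.BORDER_CONSTANT)
cv2.imwrite('pics/c10.png',np.hstack([a,b])); print(a.shape)
print((w2px('wrist',[[.567,-.0005,.026]],st)-[230,150])*2.4)
print((w2px('top',[[.4975,-.27,.079]])-[410,210])*3+[408,0])
```

```text
[ 0.56709585 -0.00141241  0.15999391] [ 7.07361806e-01  7.06851584e-01 -3.33131213e-04  4.84479417e-05]
(480, 408, 3)
[[208.84601446 174.78248778]]
[[639.45752868 183.81163427]]
```

View pics/c10.png

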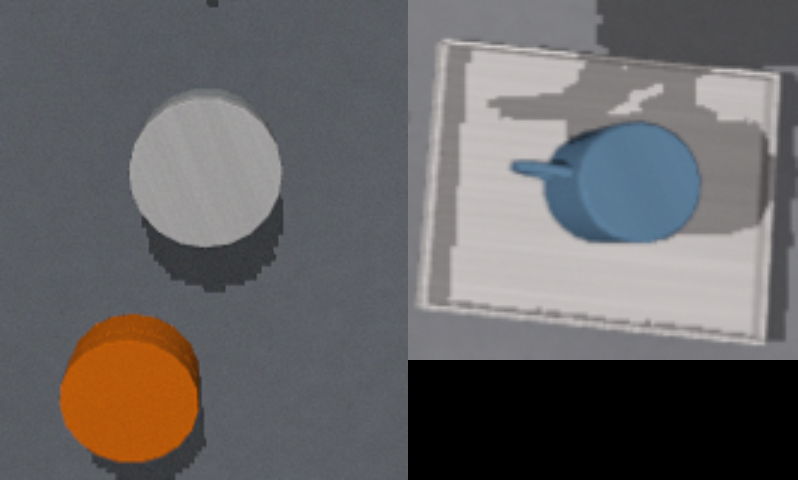

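The flat tin is at (205,171) in the left crop, within 1.5 mm of the prediction. The mug sits flat in the tray, centre (639,182) in the right crop, so about (0.498,-0.270).

>>> send_rows([
  [0.0005,0,0.04,0,1],
  [0.0005,0,0.08,0,1],
  [0.0005,0,0.11,0,1],
  [0.0005,0,0.13,0,1],
  [0.0005,0,0.145,0,1],
  [0.0005,0,0.152,0,1],
  [0.0005,0,0.152,0,1],
])

```text
time: 23.25
eef_pos: [0.567, -0.0007, 0.0078]
tcp_rot: [0.708, 0.707, -0.0, -0.0]
contact_force: [0.4, 0.6, 0.6]
opening: 0.998
finger_force: 0.0
```

>>> send_rows([
  [0,0,0,0,-1],
  [0,0,0,0,-1],
  [0,0,0,0,-1],
  [0,0,0,0,-1],
  [0,0,0,0,-1],
  [0,0,0,0,-1],
  [0,0,-0.02,0,-1],
  [0,0,-0.06,0,-1],
  [0,0,-0.1,0,-1],
  [0,0,-0.13,0,-1],
  [0,0,-0.13,0,-1],
  [0,0,-0.13,0,-1],
], squeeze=40)

```text
time: 24.45
eef_pos: [0.5678, -0.0002, 0.1395]
tcp_rot: [0.707, 0.707, 0.001, 0.001]
contact_force: [0.2, 0.2, -0.3]
opening: -0.001
finger_force: 0.0
```

The grip came up empty. I'll look.

>>> send_rows([
  [0,0,0,0,1],
  [0,0,0,0,1],
  [0,0,0,0,1],
  [0,0,0,0,1],
  [0,0,0,0,1],
  [0,0,0,0,1],
  [0,0,0,0,1],
  [0,0,0,0,1],
])

```text
time: 25.25
eef_pos: [0.5672, -0.0002, 0.1382]
tcp_rot: [0.707, 0.707, 0.0, 0.0]
contact_force: [-0.1, -0.7, 0.3]
opening: 0.998
finger_force: 0.0
```

Run:
```python
from h import *
st=snap('wrist','w11.png',(200,120,440,380),2); print(st['eef_pos'],st['tcp_rot'],st['opening'])
im=cv2.imread('pics/w11.png')
s=ctrl.read_camera('side')[:,:,::-1]; b=cv2.resize(s[210:340,260:370],None,fx=2.9,fy=4)[:520]; b=cv2.resize(s[210:340,260:370],None,fx=2.8,fy=2.8); b=cv2.copyMakeBorder(b,0,520-b.shape[0],0,0,cv2.BORDER_CONSTANT)
cv2.imwrite('pics/c11.png',np.hstack([im,b]))
print((w2px('wrist',[[.567,0,.026]],st)-[200,120])*2)
```

```text
[ 5.67174995e-01 -2.07613453e-04  1.38166222e-01] [7.07345833e-01 7.06867648e-01 1.23611041e-05 2.24290211e-05] 0.9983092722796659
[[233.79281425 220.64290328]]
```

View pics/c11.png

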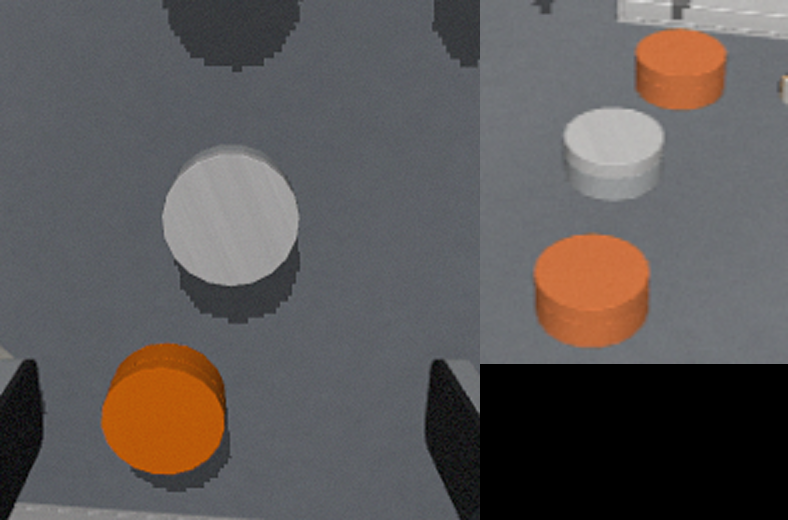

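The tin is still in place, upright, at (231,218) in the left crop. The pads probably closed too high, or I lifted before they had gripped. Go lower, squeeze harder, and check before lifting.

>>> send_rows([
  [0.001,-0.001,0.04,0,1],
  [0.001,-0.001,0.08,0,1],
  [0.001,-0.001,0.11,0,1],
  [0.001,-0.001,0.126,0,1],
  [0.001,-0.001,0.134,0,1],
  [0.001,-0.001,0.134,0,1],
])

```text
time: 25.95
eef_pos: [0.5661, 0.0008, 0.0038]
tcp_rot: [0.707, 0.707, -0.0, -0.0]
contact_force: [-0.2, -0.2, -0.2]
opening: 1.001
finger_force: 0.0
```

>>> send_rows([
  [0,0,0,0,-1],
  [0,0,0,0,-1],
  [0,0,0,0,-1],
  [0,0,0,0,-1],
  [0,0,0,0,-1],
  [0,0,0,0,-1],
  [0,0,0,0,-1],
  [0,0,0,0,-1],
], squeeze=50)

```text
time: 26.75
eef_pos: [0.5694, 0.0002, 0.0126]
tcp_rot: [0.707, 0.707, 0.001, 0.002]
contact_force: [-14.3, 0.9, 33.3]
opening: 0.48
finger_force: 45.8
```

The tips sit about 20 mm higher than the TCP figures suggest. Both side crops agree: the tips were only ~10 mm below the beaker's top with TCP at 0.072. So the jaws closed on the tin's lid edge. Release, rise, and check the tin's place numerically.

>>> send_rows([
  [0,0,0,0,0.2],
  [0,0,0,0,1],
  [0,0,0,0,1],
  [0,0,0,0,1],
  [0,0,0,0,1],
  [0,0,-0.03,0,1],
  [0,0,-0.08,0,1],
  [0,0,-0.134,0,1],
  [0,0,-0.134,0,1],
  [0,0,-0.134,0,1],
])

```text
time: 27.75
eef_pos: [0.5675, 0.0006, 0.1402]
tcp_rot: [0.707, 0.707, 0.001, 0.002]
contact_force: [1.4, -0.0, 0.0]
opening: 1.0
finger_force: 0.0
```

Run:
```python
from h import *
st=snap('wrist','w12.png'); print(st['eef_pos'],st['opening'])
def find(f):
    im=cv2.imread('pics/raw_'+f)[180:290,240:370]; h=cv2.cvtColor(im,cv2.COLOR_BGR2HSV)
    m=((h[...,2]>140)&(h[...,1]<40)).astype(np.uint8)
    n,l,s,c=cv2.connectedComponentsWithStats(m); i=1+np.argmax(s[1:,4]); return s[i],c[i]+[240,180]
for f in('w11.png','w12.png'):
    s,c=find(f); print(s,c,px2w('wrist',c,.026,st))
```

```text
[0.56751901 0.00058775 0.14017416] 0.9998884553733671
[  41   17   68   66 3487] [314.81158589 229.38285059] [0.56607516 0.00096376 0.026     ]
[  43   17   68   66 3424] [316.69976636 229.63054907] [0.56766847 0.00074328 0.026     ]
```

The tin is undisturbed and flat (68x66 px blob). Descend lower, then close.

>>> send_rows([
  [0,0,0.04,0,1],
  [0,0,0.08,0,1],
  [0,0,0.11,0,1],
  [0,0,0.13,0,1],
  [0,0,0.138,0,1],
  [0,0,0.144,0,1],
  [0,0,0.148,0,1],
  [0,0,0.148,0,1],
])

```text
time: 28.6
eef_pos: [0.5664, 0.0008, -0.0098]
tcp_rot: [0.707, 0.707, 0.0, 0.0]
contact_force: [0.2, 0.6, 0.1]
opening: 0.998
finger_force: 0.0
```

>>> send_rows([
  [0,0,0,0,0.7],
  [0,0,0,0,0.5],
  [0,0,0,0,-1],
  [0,0,0,0,-1],
  [0,0,0,0,-1],
  [0,0,0,0,-1],
  [0,0,0,0,-1],
], squeeze=35)

```text
time: 29.3
eef_pos: [0.5676, 0.0006, -0.0083]
tcp_rot: [0.707, 0.707, 0.001, 0.001]
contact_force: [0.3, -0.0, 5.8]
opening: 0.667
finger_force: 38.4
```

>>> send_rows([
  [0,0,-0.01,0,-1],
  [0,0,-0.03,0,-1],
  [0,0,-0.07,0,-1],
  [0,0,-0.11,0,-1],
  [0,0,-0.15,0,-1],
  [0,0,-0.15,0,-1],
])

```text
time: 29.9
eef_pos: [0.5698, 0.0002, 0.147]
tcp_rot: [0.707, 0.707, 0.003, 0.005]
contact_force: [0.1, -0.6, -1.2]
opening: 0.663
finger_force: 38.5
```

>>> send_rows([
  [-0.025,-0.006,0,0,-1],
  [-0.06,-0.015,0,0,-1],
  [-0.1,-0.025,0,0,-1],
  [-0.14,-0.035,0,0,-1],
  [-0.18,-0.045,0,0,-1],
  [-0.215,-0.054,0,0,-1],
  [-0.245,-0.062,0,0,-1],
  [-0.265,-0.067,0,0,-1],
  [-0.271,-0.0685,0,0,-1],
  [-0.271,-0.0685,0.03,0,-1],
  [-0.271,-0.0685,0.05,0,-1],
  [-0.271,-0.0685,0.05,0,-1],
])

```text
time: 31.1
eef_pos: [0.4944, -0.2669, 0.0853]
tcp_rot: [0.707, 0.707, -0.0, -0.005]
contact_force: [-0.0, 1.1, -2.7]
opening: 0.662
finger_force: 38.3
```

>>> send_rows([
  [0,0,0,0,-1],
  [0,0,0,0,-1],
  [0,0,0,0,-1],
])

```text
time: 31.4
eef_pos: [0.4984, -0.2705, 0.0917]
tcp_rot: [0.707, 0.707, 0.0, 0.001]
contact_force: [-0.1, 0.5, -1.9]
opening: 0.661
finger_force: 38.3
```

Run:
```python
from h import *
st=snap('side','s13.png'); print(st['eef_pos'],st['contact_force'])
im=cv2.imread('pics/raw_s13.png'); h=cv2.cvtColor(im,cv2.COLOR_BGR2HSV)
blue=((abs(h[...,0].astype(int)-105)<12)&(h[...,1]>90)).astype(np.uint8); blue[:,:300]=0
n,l,s,c=cv2.connectedComponentsWithStats(blue); i=1+np.argmax(s[1:,4]); print('mug',s[i])
for r in (160,170,180):
    q=np.where(l[r]==i)[0]; 
    if len(q): print(r,q.min(),q.max(),(q.min()+q.max()+1)/2)
x,y=.4975,-.270
print('pred mug LR',w2px('side',[[x+.034,y,.05],[x-.034,y,.05],[x,y-.034,.079],[x,y+.034,.079],[x,y+.034,.003]]).round(1).tolist())
print('pred tin LR',w2px('side',[[x+.029,y,.113],[x-.029,y,.113],[x,y+.029,.126],[x,y-.029,.126],[x,y+.029,.1]]).round(1).tolist())
for r in range(112,142,3): print(r,' '.join(str(v) for v in im[r,335:382,1]))
```

```text
[ 0.49844661 -0.27046865  0.09169387] [-0.08138158  0.50137783 -1.89862621]
mug [ 339  158   34   46 1303]
160 342 368 355.5
170 340 371 356.0
180 340 370 355.5
pred mug LR [[339.0, 175.5], [372.1, 177.4], [356.8, 156.9], [355.9, 170.3], [353.7, 204.4]]
pred tin LR [[342.9, 146.7], [372.1, 148.3], [357.5, 146.7], [358.2, 136.2], [356.7, 159.3]]
112 70 80 72 62 60 78 99 75 35 27 47 41 42 43 44 46 28 42 49 42 43 41 42 48 44 41 43 44 42 37 35 40 46 43 45 37 44 48 46 30 42 102 107 104 107 109 104
115 78 75 75 70 75 89 57 25 40 45 43 39 43 48 56 49 45 46 45 33 46 43 41 55 47 49 47 42 41 48 38 27 42 47 45 45 41 45 50 48 37 48 104 107 100 104 101
118 77 70 69 71 59 46 30 37 46 36 43 45 46 62 65 75 67 76 71 67 68 67 67 62 82 107 112 113 109 75 71 108 115 117 71 46 41 50 41 48 43 35 70 115 119 114 115
121 49 46 50 44 41 40 48 45 44 30 34 48 65 69 75 72 82 73 64 65 67 64 77 103 107 99 70 61 64 69 81 106 106 110 112 73 42 36 37 28 32 36 37 64 107 114 113
124 43 48 40 41 46 49 46 44 49 51 69 70 70 71 66 70 65 69 67 67 67 85 95 96 76 68 69 65 68 97 106 105 97 102 102 108 88 54 49 44 39 41 47 43 41 40 40
127 40 47 39 46 43 43 37 48 59 69 69 68 68 70 61 67 66 67 68 66 67 66 69 68 67 63 67 63 66 70 70 66 74 66 69 70 66 61 46 41 44 39 46 47 45 47 42
130 67 45 26 36 42 55 76 67 51 65 65 65 70 70 68 71 67 67 65 67 67 67 67 65 65 65 69 63 69 68 67 62 72 65 71 69 66 55 41 39 43 41 40 49 43 45 46
133 68 55 49 46 45 126 153 108 51 59 71 65 67 69 63 67 70 69 65 66 69 67 61 69 69 64 70 66 66 69 68 65 65 65 69 66 66 42 73 115 124 67 29 19 44 70 69
136 71 54 44 39 75 135 151 105 52 63 62 60 90 103 152 159 150 154 156 156 157 157 157 152 155 153 151 132 124 93 74 62 66 67 63 66 65 36 107 142 143 73 37 41 58 72 70
139 68 43 45 40 96 139 151 90 133 182 184 185 181 179 180 178 179 177 178 182 181 183 179 180 176 181 179 180 176 185 179 182 182 186 169 140 77 29 136 154 121 62 44 39 58 69 70
```

Run:
```python
from h import *
im=cv2.imread('pics/raw_s13.png')
for r in range(142,164,2): print(r,' '.join(str(v) for v in im[r,338:378,1]))
```

```text
142 38 99 136 135 81 98 157 180 184 185 183 180 178 180 178 183 177 177 180 181 177 180 183 180 178 178 180 180 178 179 182 178 188 118 59 137 150 94 48 42
144 33 96 140 132 81 83 109 120 138 161 179 184 185 184 183 177 181 181 178 179 179 177 181 180 185 183 178 178 181 175 180 161 161 97 72 134 153 87 44 38
146 58 125 151 125 75 107 123 124 134 140 144 151 154 161 167 168 171 171 166 166 171 171 167 166 164 169 174 171 162 149 145 140 139 77 96 141 155 85 36 40
148 66 91 103 84 47 81 100 120 133 142 148 150 156 158 161 163 161 163 167 167 166 164 169 163 165 165 160 155 151 147 141 143 140 81 105 141 141 111 98 103
150 65 66 66 67 68 87 99 108 113 120 130 135 146 144 149 154 162 159 162 161 156 159 162 159 162 159 149 158 150 139 138 130 119 79 91 101 109 111 107 115
152 65 66 66 66 77 88 99 108 122 123 127 132 131 138 139 140 140 146 146 146 151 148 147 147 147 145 139 139 136 134 131 122 112 107 110 110 112 115 112 108
154 62 63 68 67 69 83 98 114 118 124 125 134 132 137 141 146 147 146 149 147 146 143 148 150 145 143 140 140 137 132 130 118 110 79 77 105 113 110 112 112
156 63 67 65 65 66 59 65 78 97 113 128 136 138 140 143 141 146 148 148 146 148 150 148 146 144 144 142 139 139 140 116 93 76 64 91 110 114 114 112 112
158 68 67 64 65 69 67 63 66 68 66 61 73 78 86 97 95 103 110 111 117 119 120 116 113 98 97 98 85 70 67 66 71 67 65 63 101 114 114 112 110
160 66 61 60 72 93 85 63 65 64 66 65 71 61 69 65 65 60 65 68 67 65 63 62 66 64 62 63 63 65 63 95 89 70 66 99 115 113 114 110 114
162 95 112 102 105 107 106 113 103 104 80 63 61 61 64 59 62 64 63 61 65 64 64 66 64 58 59 89 102 99 104 107 107 100 87 75 102 114 114 115 115
```

Mug centre is 355.7 px against 355.6 predicted. The tin is at 356.9 against 357.5, so it is about 1 mm off, and the fingertips are clear of the mug. Lower and release.

>>> send_rows([
  [0,-0.001,0.005,0,-1],
  [0,-0.001,0.01,0,-1],
  [0,-0.001,0.014,0,-1],
  [0,-0.001,0.017,0,-1],
  [0,-0.001,0.019,0,-1],
  [0,-0.001,0.0205,0,-1],
  [0,-0.001,0.0215,0,-1],
  [0,-0.001,0.0215,0,-1],
  [0,-0.001,0.0215,0,-1],
])

```text
time: 32.35
eef_pos: [0.4966, -0.2704, 0.0708]
tcp_rot: [0.707, 0.707, -0.0, -0.0]
contact_force: [-3.5, 2.4, 8.2]
opening: 0.662
finger_force: 39.4
```

Seated (8 N up). Release slowly.

>>> send_rows([
  [0,0,0,0,0.5],
  [0,0,0,0,0.7],
  [0,0,0,0,1],
  [0,0,0,0,1],
  [0,0,0,0,1],
  [0,0,0,0,1],
  [0,0,-0.02,0,1],
  [0,0,-0.05,0,1],
  [0,0,-0.09,0,1],
  [0,0,-0.13,0,1],
  [0,0,-0.13,0,1],
  [0,0,-0.13,0,1],
])

```text
time: 33.55
eef_pos: [0.497, -0.2706, 0.2001]
tcp_rot: [0.707, 0.707, 0.0, 0.002]
contact_force: [0.0, 0.2, 0.0]
opening: 1.002
finger_force: 0.0
```

>>> send_rows([
  [0.05,0,0,0,1],
  [0.1,0,0,0,1],
  [0.15,0,0,0,1],
  [0.2,0,0,0,1],
  [0.25,0,0,0,1],
  [0.25,0,0,0,1],
  [0.25,0,0,0,1],
])

```text
time: 34.25
eef_pos: [0.4956, -0.0189, 0.1968]
tcp_rot: [0.706, 0.708, -0.001, -0.001]
contact_force: [-0.2, -0.8, 0.2]
opening: 1.002
finger_force: 0.0
```

Run:
```python
from h import *
print(snap('side','s14.png')['contact_force']); snap('top','t14.png')
def blobs(m,tag):
    n,l,s,c=cv2.connectedComponentsWithStats(m.astype(np.uint8)); i=1+np.argmax(s[1:,4]); print(tag,s[i],c[i].round(1))
x,y=.4975,-.270
im=cv2.imread('pics/raw_s14.png')
h=cv2.cvtColor(im,cv2.COLOR_BGR2HSV); m=(abs(h[...,0].astype(int)-105)<12)&(h[...,1]>90); m[:,:300]=0; blobs(m,'side mug')
for r in (160,164,168,172,180): print(r,' '.join(str(v) for v in im[r,335:380,2]))
print('pred side: tin L,R,front bottom, top centre; mug LR',w2px('side',[[x+.029,y,.092],[x-.029,y,.092],[x,y+.029,.079],[x,y,.105],[x+.034,y,.04],[x-.034,y,.04]]).round(1).tolist())
t=cv2.imread('pics/raw_t14.png'); h=cv2.cvtColor(t,cv2.COLOR_BGR2HSV)
m=(abs(h[...,0].astype(int)-105)<12)&(h[...,1]>90); m[:,:440]=0; blobs(m,'top mug')
print('pred top: tin centre, mug top centre, tinLR',w2px('top',[[x,y,.105],[x,y,.079],[x,y+.029,.105],[x,y-.029,.105]]).round(1).tolist())
for r in (262,271,280): print(r,' '.join(str(v) for v in t[r,455:515,2]))
print('col',' '.join(str(v) for v in t[245:300,487,2]))
```

```text
[-0.16670711 -0.75294919  0.17580749]
side mug [339 162  34  42 996] [354.3 184.6]
160 65 65 62 66 65 64 59 60 68 67 66 72 73 74 73 77 75 84 85 87 91 88 86 83 81 85 88 92 85 83 84 79 113 132 97 74 66 94 109 110 110 106 109 110 110
164 65 69 70 65 59 41 42 46 53 63 71 70 67 78 72 75 77 72 77 79 77 76 73 75 72 78 77 77 74 70 75 75 71 110 123 105 63 55 106 114 110 110 108 113 113
168 67 60 61 68 51 34 34 36 46 43 36 41 40 40 43 47 67 81 77 87 73 64 66 68 63 62 66 59 59 51 53 49 43 50 50 51 59 52 101 112 114 109 118 111 112
172 83 89 89 87 67 43 47 51 57 54 64 62 67 63 70 68 69 66 72 72 73 72 77 73 72 69 52 36 37 37 43 43 43 33 42 38 42 104 121 113 110 108 108 103 108
180 109 110 113 102 68 45 43 55 57 63 59 63 67 66 74 69 79 84 74 67 73 73 71 68 73 72 74 73 76 52 41 42 42 40 42 38 58 161 183 185 181 181 185 181 178
pred side: tin L,R,front bottom, top centre; mug LR [[342.4, 156.6], [371.2, 158.2], [356.0, 169.2], [357.2, 151.3], [338.8, 179.9], [371.7, 181.9]]
top mug [445 252  45  38 586] [466.4 271.5]
pred top: tin centre, mug top centre, tinLR [[492.6, 270.7], [487.2, 271.3], [474.4
[... 214 characters left out ...]
125 124 125 126 125 126 127 125 125
271 117 73 68 70 71 69 72 71 69 70 70 78 86 79 55 53 59 67 74 81 87 109 126 128 127 127 127 125 126 127 126 126 126 125 125 125 125 125 126 126 126 127 128 128 127 128 126 127 125 126 125 126 123 125 124 126 125 125 124 124
280 189 172 118 70 66 67 68 68 70 67 63 57 60 36 36 42 46 52 56 64 69 73 76 84 127 181 192 189 169 131 126 126 125 125 125 125 126 126 125 132 188 190 189 188 188 188 189 189 189 189 188 188 188 186 154 130 124 126 125 125
col 188 192 192 191 189 127 62 50 84 121 127 128 129 127 128 127 126 127 126 126 125 123 125 126 125 126 126 126 126 126 129 127 128 126 125 125 126 126 126 126 127 124 101 77 54 77 170 190 192 192 192 193 193 189 189
```

The tin sits level and central on the mug to within about 2 mm, and the arm is clear. Hand in.

```bash
python3 -c "
from plant import ctrl
print(ctrl.sign_off())"
```

```text
the job is handed in; nothing more can be done
None
```

The job is done and handed in at about 34 s: the herb tin, beaker, mug and flat tin are stacked in order in the middle of the drip tray, the flat tin is centred on the mug to about 2 mm, and the tongs, matchbox and mill were never approached; the flat tin took three tries to grip, pressing it at up to 33 N on the second, and I viewed 16 pictures, two over the limit of 14.

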